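# Walk the red stop rail up to the jars

### The job

The red stop rail has to move one step closer to the row of jars, walked over the counter and not carried: swing its yellow end round onto the yellow spot while its black end stays put as the pivot, then swing the black end round onto the black spot while the yellow end stays put. Keep at least one end of the rail on the counter at all times, leave the green rail where it is, and let go with the red rail lying flat, its ends over their own colours.

Things in the scene. Friction and masses are not known exactly. Their poses are not given: they have to be found in the camera images.
- rail_yellow_end (a point): Centre (16 mm above the counter) of the yellow end cap of the red stop rail: a straight bar lying flat on the counter, 260 mm long, 26 mm wide, 32 mm high, about 0.4 kg. Both end caps are 40 mm long with the bar's own section, this one yellow, the other black; the bar between is red. Axes: x along the rail from the black end to the yellow, z up. The caps can be gripped from above.
- rail_black_end (a point): Centre (16 mm above the counter) of the black end cap of the same red rail, 220 mm from the yellow cap centre. Axes as for the yellow end: x along the rail towards the yellow end, z up.
- spot_yellow (a point): Centre, at counter height, of the thin flat yellow sticker, 52 mm across, on the counter: where the yellow cap's centre has to come. It lies 220 mm from where the black cap's centre starts, 0.55 to 0.75 rad of swing (counter-clockwise from above, away from the robot) from where the yellow end starts.
- spot_black (a point): Centre, at counter height, of the flat black sticker, 52 mm across, on the counter: where the black cap's centre has to come. It lies 220 mm from the yellow spot's centre, a clockwise swing (seen from above) of the black end, away from the robot, of 0.65 rad about the yellow spot.
- green_rail_mid (a point): Middle (16 mm above the counter) of a loose green rail with white ends, of the same size as the red one, lying beside it, to its left or right; two green stickers lie near it. Not to be moved. x along the rail, z up.

How it is judged:
By the outcome, as a careful person would: the job done as asked, in the order asked, and still so for the second after the job is handed in, with the robot touching nothing.
It also fails if it takes over 56 s, if anything falls off the work surface, if the arm or the gripper's body presses on something with over 40 N, if the wrist force passes 120 N, or if a joint passes its speed limit or range.

### The arm

A 6-joint arm with a two-finger parallel gripper is mounted at the origin on the work surface. World frame = base frame: x ahead of the robot, y to its left, z up, the work surface at z = 0. Lengths are in m, angles in rad, forces in N, time in s.
With the tool pointing down it reaches from about 0.25 to 0.725 m from the base axis. Payload 4 kg.
Tool frame: the origin (TCP) lies midway between the tips of the shut fingers; the grasp point (between the pads) lies 19 mm behind it; z points along the fingers, y is the direction in which the jaws open and shut (so a half turn about z gives the same grasp; the last joint's range is limited). The gripper opens to 85 mm and grips with 20 to 120 N. Pads are 22 mm wide; open, the fingers measure 114 mm over their backs; the gripper's body (76 mm by 85 mm) begins 54 mm behind the grasp point. The pads swing forward as they close: fully open they stand 13 mm farther back than shut.
Start: joints at [-1.269, 0.241, 0.005, 1.335, 0, 1.571], TCP at [0.149, -0.477, 0.231] pointing down, gripper open.
Joint ranges: [-2.72, 2.72], [-1.05, 1.87], [-1.09, 1.28], [-1.99, 2.15], [-1.42, 1.44], [-3.14, 3.14]. Speed limits (rad/s): [2.79, 2.79, 3.14, 3.14, 3.14, 3.14].

### API

Orientations are given as a unit quaternion [x, y, z, w].
In Python, from workcell import get_obs, camera, camera_model, job_done, masks_of gives the robot as it stands.
- The arm moves only by the tool jog_arm, never from a script. Its argument "deltas" is a list that holds one entry, the list of rows, each a list of 7 numbers: the shift along the tool's x, y, z in mm, then the turn, a rotation vector about the tool's x, y, z in degrees, then the finger opening in mm, from 0 to 85.4. A call has 1 to 5 rows; each row shifts and turns the pose as measured when the row begins, along the tool's axes as they then stand; what a row does not reach is not made up. A row lasts 1/10 s, in which the tool goes at most 50 mm and 8.59 degrees, less where a joint would pass 70% of its speed; a pose out of reach is approached as far as the arm can. A call with a gripper value outside its range is refused whole. The fingers move at their own pace and stop on an object; the grip force is fixed at half the most. Time passes only in rows, so rows that do not move let the fingers close. It gives the time, the measured TCP pose, the force and the opening at its end, in the units of the state.
- get_obs(): the state, without advancing time (a new reading comes with each control period).
- camera(name): name is "side" or "top" or "wrist"; returns the picture (420x560x3 uint8, red, green, blue); there is no depth.
- camera_model(name): a dict with "fovy" (degrees; the focal length in pixels is half the picture's height over the tangent of half this angle, whatever the lens; pixels are square), "cx", "cy" (the principal point, pixels), "pose" (4x4, takes a point from camera to world coordinates); the wrist camera has in their place "T_tool_cam" (4x4, takes a point from camera to tool coordinates, whose origin is the TCP and whose axes are the flange's). Camera axes: x right, y down, z forward; pixel columns grow to the right and rows downward; lengths in m; the calibration is good to about 2 mm. The wrist camera is an equidistant fisheye: a pixel r from the principal point sees the ray r / f radians off the axis. A picture is of the moment at which its call begins: read the wrist's pose just before it. camera_model takes no time and is no camera call.
- job_done(): hands the job in, once; it reports no verdict.
Trained networks look in the newest picture that a camera, given by its name, has taken for a name from the list of things; names that differ only in an ending like _2 or _b are one class to them, and where a whole thing is asked for, a point or a joint stands for the part that bears it (a point fixed in the world has none). Each returns a list of dicts, best first, with "conf" (0 to 1); they miss things now and then, are a little off and sometimes report something else, mostly with a low value. They report only what shows in the picture. A call takes as long as a camera call.
- masks_of(target, camera): "pixels" (420x560 bool, what is visible of it) and "at" ([column, row] in pixels, amid what is visible of it).
The state is a dict: "clock": time; "joint_pos": joint angles; "joint_vel": joint speeds; "tau": joint torques, N m; "eef_pos": TCP position; "tool_rot": TCP orientation; "ft_force": force on the tool from outside, world axes, zero at the start; "ft_torque": the same for the moment, N m; "grip_width": finger opening in m.
Only numpy, scipy, OpenCV 4.12 (cv2) and the standard library are available. Lean on these libraries where they do the work, as an engineer would, in place of code of your own. Each camera call takes 0.05 s, during which the arm holds its last target. There are 200 camera calls.

## Working session

There is one attempt and no reset: what is moved stays moved. The work goes in short steps, Python scripts to look and compute and a tool call to move; the robot and the scene stay as the last step left them, time stands still between calls to the robot, and variables do not carry over. Pictures are saved under pics/ and viewed, about 8 in all and at most 12, crops included, and the job is handed in when it is done.

Besides the shell and the picture viewer there is one more tool, called after "Emit:" by a JSON object that holds its "method" and its "body". jog_arm: Moves the arm, as the interface text tells. Its arguments: {"type":"object","properties":{"deltas":{"type":"array"}},"required":["deltas"]}

```bash
ls; mkdir -p pics
cat > h.py <<'E'
import numpy as np, cv2
from workcell import *
from scipy.spatial.transform import Rotation as R
def ray(name,uv,obs=None):
    m=camera_model(name); f=210/np.tan(np.radians(m['fovy'])/2)
    d=np.array([uv[0]-m['cx'],uv[1]-m['cy']])
    if name=='wrist':
        r=np.hypot(*d); t=r/f; v=np.array([*(d/max(r,1e-9)*np.sin(t)),np.cos(t)])
        T=np.eye(4); T[:3,:3]=R.from_quat(obs['tool_rot']).as_matrix(); T[:3,3]=obs['eef_pos']; P=T@np.array(m['T_tool_cam'])
    else:
        v=np.array([d[0]/f,d[1]/f,1]); P=np.array(m['pose'])
    return P[:3,3],P[:3,:3]@v
def onz(name,uv,z,obs=None):
    o,v=ray(name,uv,obs); return o+v*(z-o[2])/v[2]
def save(name,fn):
    o=get_obs(); im=camera(name); cv2.imwrite('pics/'+fn,im[:,:,::-1]); return o,im
E
python3 - <<'E'
from h import *
o,im=save('top','top1.png')
print(o['eef_pos'],o['tool_rot'],o['ft_force'],o['clock'])
for n,z in [('rail_yellow_end',.032),('rail_black_end',.032),('spot_yellow',0),('spot_black',0),('green_rail_mid',.032)]:
    for d in masks_of(n,'top')[:3]:
        p=d['pixels']; c=np.argwhere(p).mean(0)[::-1]
        print(n,round(d['conf'],2),d['at'],c,p.sum(),onz('top',c,z).round(4))
print(camera_model('top')['pose'])
E
```

```text
pics
[ 0.14843185 -0.47679008  0.23041404] [ 9.88631595e-01  1.50354452e-01 -1.63003512e-04 -1.03987686e-03] [0.56972776 0.45182992 0.76730708] 0.0
rail_yellow_end 0.78 [366.6, 248.2] [362.4496124 247.3453136] 1419 [ 0.4574 -0.2235  0.032 ]
rail_black_end 0.87 [364.4, 246.2] [361.80240421 247.35161533] 1331 [ 0.4574 -0.222   0.032 ]
spot_yellow 0.94 [303.6, 194.9] [334.24127907 194.0130814 ] 688 [ 0.5893 -0.1628  0.    ]
spot_black 0.61 [372.5, 190.1] [336.20361991 194.15535445] 663 [ 0.5891 -0.1676  0.    ]
green_rail_mid 0.73 [194.8, 235.6] [194.94887955 235.57422969] 1428 [0.4748 0.1636 0.032 ]
[[ 2.50606359e-02 -9.82134306e-01  1.86505145e-01  3.61017705e-01]
 [-9.99676952e-01 -2.54112446e-02  5.10897808e-04 -3.19084873e-02]
 [ 4.23755759e-03 -1.86457698e-01 -9.82453851e-01  9.69385597e-01]
 [ 0.00000000e+00  0.00000000e+00  0.00000000e+00  1.00000000e+00]]
```

View pics/top1.png

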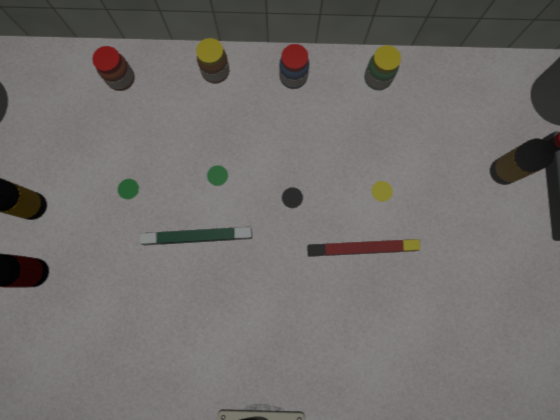

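The picture shows the red rail lying from its black cap (316,250) to its yellow cap (411,245). The yellow spot is at (382,191), the black spot at (292,197), and the green rail is well to the left around (195,236). The spot masks merge the two stickers, so I'll split them by colour.

```bash
cat >> h.py <<'E'
def blob(im,box,lo,hi):
    x0,y0,x1,y1=box; h=cv2.cvtColor(im,cv2.COLOR_RGB2HSV)[y0:y1,x0:x1]
    m=cv2.inRange(h,lo,hi); n,l,s,c=cv2.connectedComponentsWithStats(m); k=1+s[1:,4].argmax()
    return c[k]+[x0,y0],s[k,4],l==k
E
python3 - <<'E'
from h import *
im=cv2.imread('pics/top1.png')[:,:,::-1].copy()
Y=((20,120,80),(35,255,255)); K=((0,0,0),(180,255,60))
B={}
for n,b,c,z in [('ye',(395,230,430,260),Y,.032),('be',(300,235,330,265),K,.032),('sy',(365,175,400,210),Y,0),('sb',(275,180,310,215),K,0)]:
    p,a,_=blob(im,b,*c); w=onz('top',p,z); B[n]=w; print(n,p.round(1),a,w.round(4))
for a,b in [('ye','be'),('be','sy'),('sy','sb')]:
    d=B[a]-B[b]; print(a,b,np.hypot(*d[:2]).round(4))
ang=lambda a,b:np.arctan2(*(B[b]-B[a])[1::-1])
a0,a1,a2=ang('be','ye'),ang('be','sy'),ang('sb','sy'); print(a0,a1,a2,a1-a0,a2-a1)
print(R.from_quat(get_obs()['tool_rot']).as_matrix().round(3))
E
```

```text
ye [410.7 244.8] 175 [ 0.4661 -0.3351  0.032 ]
be [316.2 249.6] 192 [ 0.4494 -0.1171  0.032 ]
sy [381.6 190.8] 312 [ 0.6005 -0.2787  0.    ]
sb [291.8 197.3] 309 [ 0.5784 -0.0595  0.    ]
ye be 0.2187
be sy 0.2213
sy sb 0.2204
-1.4942039883707972 -0.8191218695601519 -1.4703893372325898 0.6750821188106453 -0.6512674676724379
[[ 0.955  0.297 -0.   ]
 [ 0.297 -0.955  0.001]
 [ 0.    -0.001 -1.   ]]
```

```bash
cat > plan.py <<'E'
# plan.py x y z yaw(tool x, rad) n grip [pivotx pivoty]: rows from the current pose
import sys
from h import *
a=list(map(float,sys.argv[1:])); o=get_obs(); n=int(a[4])
P=o['eef_pos']; M=R.from_quat(o['tool_rot']).as_matrix(); y0=np.arctan2(M[1,0],M[0,0])
print('at',np.round(P,4),'yaw',round(y0,4),'tilt',M[:2,2].round(4),'t',round(o['clock'],2),'F',np.round(o['ft_force'],1),'w',round(o['grip_width'],4))
dy=(a[3]-y0+np.pi)%(2*np.pi)-np.pi; G=np.array(a[:3]); W=[]
for k in range(n+1):
    s=k/n
    if len(a)>6:
        c=np.array(a[6:8]); r0,r1=P[:2]-c,G[:2]-c; t0=np.arctan2(r0[1],r0[0]); d=np.arctan2(r1[1],r1[0])-t0; d=(d+np.pi)%(2*np.pi)-np.pi
        rad=np.hypot(*r0)*(1-s)+np.hypot(*r1)*s; xy=c+rad*np.array([np.cos(t0+s*d),np.sin(t0+s*d)])
    else: xy=P[:2]*(1-s)+G[:2]*s
    W.append(np.r_[xy,P[2]*(1-s)+G[2]*s])
Q=M
for k in range(n):
    T=R.from_euler('z',y0+dy*(k+1)/n)*R.from_matrix(np.diag([1.,-1,-1]))
    rv=(R.from_matrix(Q).inv()*T).as_rotvec(degrees=True)
    d=Q.T@(W[k+1]-W[k])*1000; Q=T.as_matrix()
    print([round(float(v),1) for v in d]+[round(float(v),2) for v in rv]+[a[5]])
E
python3 plan.py .466 -.335 .12 1.647 10 85
```

```text
at [ 0.1486 -0.4772  0.231 ] yaw 0.3018 tilt [-0.0002  0.0007] t 0.3 F [-0.2  0.2  0.2] w 0.0856
[34.5, -4.1, 11.1, -0.04, -0.0, -7.71, 85.0]
[34.8, 0.5, 11.1, 0.0, 0.0, -7.71, 85.0]
[34.4, 5.2, 11.1, 0.0, 0.0, -7.71, 85.0]
[33.4, 9.8, 11.1, 0.0, 0.0, -7.71, 85.0]
[31.8, 14.1, 11.1, 0.0, 0.0, -7.71, 85.0]
[29.6, 18.3, 11.1, 0.0, 0.0, -7.71, 85.0]
[26.9, 22.1, 11.1, 0.0, 0.0, -7.71, 85.0]
[23.7, 25.5, 11.1, 0.0, 0.0, -7.71, 85.0]
[20.0, 28.4, 11.1, 0.0, 0.0, -7.71, 85.0]
[16.0, 30.9, 11.1, 0.0, 0.0, -7.71, 85.0]
```

Emit:
{"method": "jog_arm", "body": {"deltas": [[[34.5,-4,11,0,0,-7.7,85],[35,0.5,11,0,0,-7.7,85],[34.5,5,11,0,0,-7.7,85],[33.5,10,11,0,0,-7.7,85],[32,14,11,0,0,-7.7,85]]]}}

```text
clock: 0.8
eef_pos: [0.309, -0.4067, 0.1758]
tool_rot: [0.88, 0.475, -0.001, 0.002]
ft_force: [0.2, -0.3, -0.2]
grip_width: 0.0849
```

```bash
python3 plan.py .466 -.335 .12 1.647 6 85
```

```text
at [ 0.309  -0.4067  0.1758] yaw 0.9888 tilt [ 0.001  -0.0051] t 0.8 F [ 0.2 -0.3 -0.2] w 0.0849
[24.4, 15.3, 9.3, 0.2, 0.23, -6.28, 85.0]
[22.5, 17.9, 9.3, 0.0, 0.0, -6.29, 85.0]
[20.4, 20.2, 9.3, 0.0, 0.0, -6.29, 85.0]
[18.1, 22.3, 9.3, 0.0, 0.0, -6.29, 85.0]
[15.6, 24.2, 9.3, 0.0, 0.0, -6.29, 85.0]
[12.8, 25.8, 9.3, 0.0, 0.0, -6.29, 85.0]
```

Emit:
{"method": "jog_arm", "body": {"deltas": [[[26.5,19,11,0.2,0.2,-7.5,85],[24,22,11,0,0,-7.5,85],[21,25,11,0,0,-7.5,85],[18,27,11,0,0,-7.5,85],[14.5,29,11,0,0,-7.5,85]]]}}

```text
clock: 1.3
eef_pos: [0.4652, -0.3402, 0.1184]
tool_rot: [0.67, 0.742, -0.0, 0.0]
ft_force: [-0.5, -0.3, -0.7]
grip_width: 0.0852
```

```bash
python3 - <<'E'
from h import *
o,im=save('wrist','w1.png')
print(o['eef_pos'],camera_model('wrist'))
for n,z in [('rail_yellow_end',.032),('rail_black_end',.032),('spot_yellow',0),('spot_black',0)]:
    for d in masks_of(n,'wrist')[:2]:
        p=d['pixels']; c=np.argwhere(p).mean(0)[::-1]; print(n,round(d['conf'],2),c.round(1),p.sum(),onz('wrist',c,z,o).round(4))
E
python3 plan.py .466 -.335 .12 1.647 1 85
```

```text
[ 0.46524672 -0.34020851  0.1183735 ] {'fovy': 65.70646984690485, 'cx': 278.2128833410923, 'cy': 208.91644397827116, 'T_tool_cam': array([[ 2.34025653e-06, -9.50928355e-01, -3.09411155e-01,
         7.79451883e-02],
       [ 9.99999977e-01,  6.82773998e-05, -2.02276673e-04,
        -5.96484880e-04],
       [ 2.13476413e-04, -3.09411148e-01,  9.50928334e-01,
        -1.43479475e-01],
       [ 0.00000000e+00,  0.00000000e+00,  0.00000000e+00,
         1.00000000e+00]])}
rail_yellow_end 0.56 [286.4 113.6] 8443 [ 0.4629 -0.2672  0.032 ]
rail_black_end 0.87 [286.2 114.7] 8655 [ 0.4628 -0.2679  0.032 ]
spot_yellow 0.75 [440.3 149.8] 2245 [ 0.6014 -0.2788  0.    ]
spot_black 0.94 [440.  149.9] 2254 [ 0.6011 -0.279   0.    ]
at [ 0.4637 -0.3408  0.1188] yaw 1.6659 tilt [-0.0012 -0.0006] t 1.55 F [ 0.5 -0.4  0.6] w 0.085
[5.5, 2.9, -1.3, -0.07, 0.03, 1.08, 85.0]
```

View pics/w1.png

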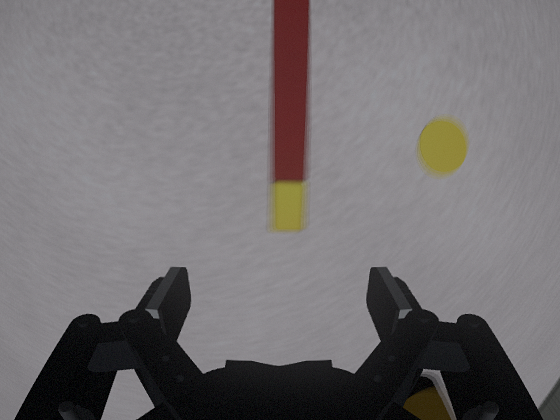

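The rail runs straight up the wrist picture, with its yellow cap around (288,206) between the jaws and the yellow spot at (442,147). I'll measure the cap from this picture.

```bash
cat > cap.py <<'E'
from h import *
import sys
def capw(box,lo=(20,100,70),hi=(35,255,255),fn=None):
    o,im=save('wrist',fn or 'tmp.png'); c,a,m=blob(im,box,lo,hi)
    print('cap',c.round(1),a,onz('wrist',c,.032,o).round(4)); return o,im
if __name__=='__main__':
    o,im=capw((255,165,325,245))
    for r in (60,140):
        h=cv2.cvtColor(im,cv2.COLOR_RGB2HSV)[r,200:380]; m=np.flatnonzero((h[:,1]>120)&((h[:,0]<10)|(h[:,0]>170)))+200
        print(r,m.min(),m.max(),onz('wrist',(m.mean(),r),.032,o).round(4))
    c,a,_=blob(im,(400,100,490,190),(20,100,70),(35,255,255)); print('spot',c,onz('wrist',c,0,o).round(4))
E
python3 cap.py
```

```text
cap [285.4 207.2] 1677 [ 0.4679 -0.3361  0.032 ]
60 272 307 [ 0.4601 -0.2295  0.032 ]
140 270 305 [ 0.4643 -0.2863  0.032 ]
spot [441.46963028 148.51408451] [ 0.6012 -0.279   0.    ]
```

```bash
python3 plan.py .467 -.3355 .004 1.645 5 85
```

```text
at [ 0.4634 -0.3413  0.1191] yaw 1.665 tilt [-0.0006 -0.001 ] t 1.6 F [-0.4  0.4  0.4] w 0.0848
[1.1, 0.8, 23.0, -0.04, 0.05, 0.23, 85.0]
[1.1, 0.8, 23.0, 0.0, 0.0, 0.23, 85.0]
[1.1, 0.8, 23.0, 0.0, 0.0, 0.23, 85.0]
[1.1, 0.8, 23.0, 0.0, 0.0, 0.23, 85.0]
[1.1, 0.8, 23.0, 0.0, 0.0, 0.23, 85.0]
```

Emit:
{"method": "jog_arm", "body": {"deltas": [[[2.5,2,30,0,0,0.6,85],[1.5,1,30,0,0,0.5,85],[1,0.5,25,0,0,0,60],[0,0,15,0,0,0,60],[0,0,8,0,0,0,60]]]}}

```text
clock: 2.1
eef_pos: [0.465, -0.3436, 0.0148]
tool_rot: [0.685, 0.728, -0.0, 0.007]
ft_force: [-0.1, -0.2, 1.0]
grip_width: 0.0604
```

```bash
python3 plan.py .467 -.3355 .004 1.645 1 60
```

```text
at [ 0.465  -0.3436  0.0148] yaw 1.6313 tilt [ 0.009  -0.0094] t 2.1 F [-0.1 -0.2  1. ] w 0.0604
[8.0, 2.4, 10.7, 0.48, 0.57, -0.78, 60.0]
```

Emit:
{"method": "jog_arm", "body": {"deltas": [[[5,1.5,4,0.4,0.5,-0.6,60],[2,1,3,0,0,0,60],[0,0,0,0,0,0,60]]]}}

```text
clock: 2.4
eef_pos: [0.466, -0.3377, 0.0085]
tool_rot: [0.683, 0.731, 0.0, 0.001]
ft_force: [-0.7, 0.4, 0.3]
grip_width: 0.06
```

```bash
python3 plan.py .467 -.3355 .004 1.645 1 60
```

```text
at [ 0.466  -0.3377  0.0085] yaw 1.6384 tilt [ 0.0015 -0.001 ] t 2.4 F [-0.7  0.4  0.3] w 0.06
[2.1, 1.2, 4.5, 0.08, 0.06, -0.38, 60.0]
```

Emit:
{"method": "jog_arm", "body": {"deltas": [[[2,1,4.5,0,0,-0.3,60],[0,0,0,0,0,0,15],[0,0,0,0,0,0,15],[0,0,0,0,0,0,15],[0,0,0,0,0,0,15]]]}}

```text
clock: 2.9
eef_pos: [0.4687, -0.3364, 0.0062]
tool_rot: [0.68, 0.733, 0.0, 0.003]
ft_force: [-0.2, 0.1, -0.9]
grip_width: 0.0251
```

Emit:
{"method": "jog_arm", "body": {"deltas": [[[0,0,0,0,0,0,15],[0,0,0,0,0,0,15],[0,0,0,0,0,0,15]]]}}

```text
clock: 3.2
eef_pos: [0.4687, -0.3364, 0.0061]
tool_rot: [0.681, 0.733, 0.0, 0.003]
ft_force: [0.6, 0.8, -0.1]
grip_width: 0.0254
```

```bash
python3 - <<'E'
from h import *
o,im=save('top','top2.png')
K=((0,0,0),(180,255,60))
p,a,_=blob(im,(300,235,330,265),*K); print('black',p,a,onz('top',p,.032).round(4))
save('wrist','w2.png')
E
python3 plan.py .6 -.279 .004 2.32 10 15 .4505 -.1163
```

```text
black [316.09289617 249.74863388] 183 [ 0.4492 -0.1168  0.032 ]
at [ 0.4686 -0.3364  0.006 ] yaw 1.6445 tilt [ 0.005  -0.0039] t 3.3 F [ 0.2 -0.6 -0.2] w 0.0249
[0.6, 14.6, 0.3, 0.26, 0.25, -3.87, 15.0]
[0.6, 14.6, 0.2, 0.0, 0.0, -3.87, 15.0]
[0.6, 14.6, 0.2, 0.0, 0.0, -3.87, 15.0]
[0.5, 14.6, 0.2, 0.0, 0.0, -3.87, 15.0]
[0.5, 14.6, 0.2, 0.0, 0.0, -3.87, 15.0]
[0.5, 14.6, 0.2, 0.0, 0.0, -3.87, 15.0]
[0.5, 14.6, 0.2, 0.0, 0.0, -3.87, 15.0]
[0.4, 14.6, 0.2, 0.0, 0.0, -3.87, 15.0]
[0.4, 14.6, 0.2, 0.0, 0.0, -3.87, 15.0]
[0.4, 14.6, 0.2, 0.0, 0.0, -3.87, 15.0]
```

View pics/w2.png

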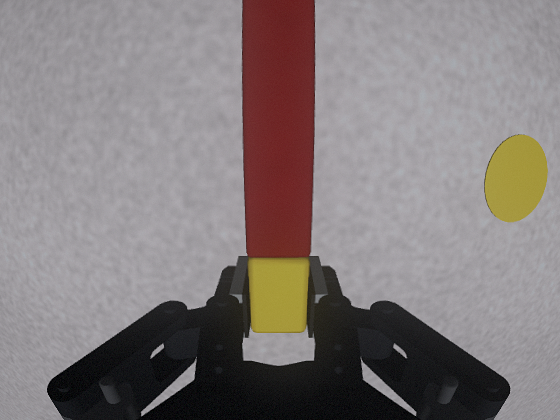

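Emit:
{"method": "jog_arm", "body": {"deltas": [[[0.5,11,0,0,0,-3,15],[0.5,11.5,0,0,0,-3,15],[0.5,11.5,0,0,0,-3,15],[0.5,11.5,0,0,0,-3,15]]]}}

```text
clock: 3.7
eef_pos: [0.5112, -0.3279, 0.0061]
tool_rot: [0.598, 0.801, -0.001, 0.001]
ft_force: [-0.5, -0.2, 1.2]
grip_width: 0.0253
```

```bash
python3 plan.py .6012 -.2773 .006 2.3145 8 15 .45 -.1165
python3 - <<'E'
from h import *
o,im=save('top','top3.png')
K=((0,0,0),(180,255,60))
p,a,_=blob(im,(300,235,330,265),*K); print('black',p,a,onz('top',p,.032).round(4))
P=o['eef_pos'];M=R.from_quat(o['tool_rot']).as_matrix(); B=np.array([.45,-.1165]);y=np.arctan2(M[1,0],M[0,0]);t=np.arctan2(*(B-P[:2])[::-1]);print(y-t+0.0111,np.hypot(*(P[:2]-B)))
E
```

```text
at [ 0.5112 -0.3279  0.0061] yaw 1.859 tilt [ 0.0006 -0.004 ] t 3.7 F [-0.5 -0.2  1.2] w 0.0253
[0.2, 13.0, -0.0, -0.04, 0.23, -3.26, 15.0]
[0.3, 13.0, 0.0, 0.0, 0.0, -3.26, 15.0]
[0.3, 13.0, 0.0, 0.0, 0.0, -3.26, 15.0]
[0.3, 13.0, 0.0, 0.0, 0.0, -3.26, 15.0]
[0.3, 13.0, 0.0, 0.0, 0.0, -3.26, 15.0]
[0.4, 13.0, 0.0, 0.0, 0.0, -3.26, 15.0]
[0.4, 13.0, 0.0, 0.0, 0.0, -3.26, 15.0]
[0.4, 13.0, 0.0, 0.0, 0.0, -3.26, 15.0]
black [316.20879121 251.25274725] 182 [ 0.4457 -0.1171  0.032 ]
0.017621638575004872 0.2201075289228421
```

Emit:
{"method": "jog_arm", "body": {"deltas": [[[0.3,13,0,0,0.2,-2.4,15],[0.3,13,0,0,0,-3.1,15],[0.3,13,0,0,0,-3.1,15],[0.3,13,0,0,0,-3.2,15]]]}}

```text
clock: 4.15
eef_pos: [0.5588, -0.3097, 0.0061]
tool_rot: [0.511, 0.86, -0.003, -0.001]
ft_force: [-2.7, -1.5, 1.4]
grip_width: 0.0252
```

```bash
python3 plan.py .6012 -.2773 .006 2.3145 4 15 .45 -.1165
cat > chk.py <<'E'
from h import *
o,im=save('top','top4.png')
K=((0,0,0),(180,255,60))
p,a,_=blob(im,(300,235,330,265),*K); print('black',p,a,onz('top',p,.032).round(4))
P=o['eef_pos'];M=R.from_quat(o['tool_rot']).as_matrix(); B=np.array([.45,-.1165]);y=np.arctan2(M[1,0],M[0,0]);t=np.arctan2(*(B-P[:2])[::-1]);print(y-t+0.0111,np.hypot(*(P[:2]-B)))
E
python3 chk.py
```

```text
at [ 0.5588 -0.3097  0.0061] yaw 2.0694 tilt [-0.0041 -0.004 ] t 4.15 F [-2.7 -1.5  1.4] w 0.0252
[0.8, 13.4, -0.1, -0.32, 0.08, -3.51, 15.0]
[0.8, 13.3, 0.0, 0.0, 0.0, -3.51, 15.0]
[0.8, 13.3, 0.0, 0.0, 0.0, -3.51, 15.0]
[0.8, 13.3, 0.0, 0.0, 0.0, -3.51, 15.0]
black [316.01123596 249.08988764] 178 [ 0.4507 -0.1166  0.032 ]
-0.0031753156215578154 0.22169459024202157
```

Emit:
{"method": "jog_arm", "body": {"deltas": [[[1,13,0,-0.2,0,-3.5,15],[1,13,0,0,0,-3.4,15],[0.8,13,0,0,0,-3.4,15],[0.8,11,0,0,0,-2.9,15]]]}}

```text
clock: 4.6
eef_pos: [0.5985, -0.2802, 0.0061]
tool_rot: [0.408, 0.913, -0.003, 0.0]
ft_force: [-1.1, -1.4, 0.2]
grip_width: 0.0245
```

```bash
python3 chk.py
python3 - <<'E'
from h import *
im=cv2.imread('pics/top4.png')[:,:,::-1].copy()
p,a,_=blob(im,(355,165,410,215),(20,120,80),(35,255,255)); print(p,a)
cv2.imwrite('pics/c4.png',cv2.resize(im[150:290,260:440],None,fx=4,fy=4)[:,:,::-1])
E
python3 plan.py .6012 -.2773 .006 2.3145 2 15 .45 -.1165
```

```text
black [316.09467456 249.50887574] 169 [ 0.4497 -0.1168  0.032 ]
0.005495259780246122 0.22104612185072617
[380.78378378 191.31756757] 148
at [ 0.5999 -0.2787  0.0061] yaw 2.3052 tilt [-0.0001 -0.004 ] t 4.65 F [ 1.7  0.1 -1.7] w 0.0249
[0.1, 1.0, 0.1, -0.16, 0.17, -0.27, 15.0]
[0.1, 1.0, 0.1, 0.0, 0.0, -0.27, 15.0]
```

View pics/c4.png

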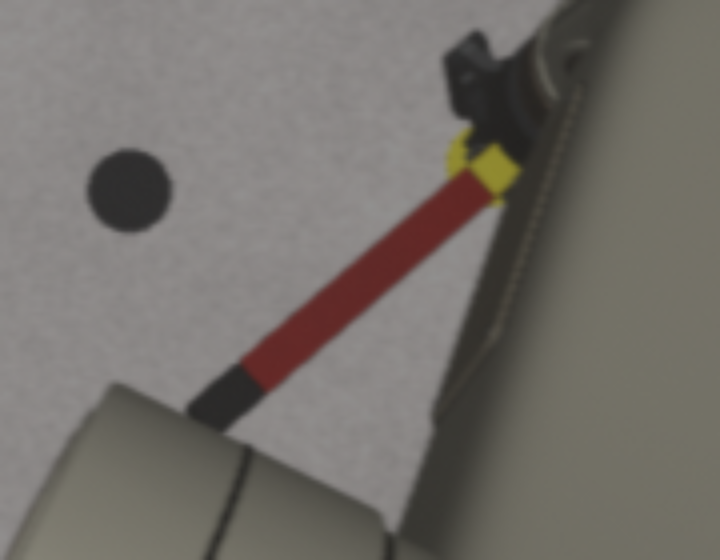

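Emit:
{"method": "jog_arm", "body": {"deltas": [[[0,0,0,0,0,0,60],[0,0,0,0,0,0,60],[0,0,0,0,0,0,60],[0,0,0,0,0,0,60],[0,0,-10,0,0,0,60]]]}}

```text
clock: 5.15
eef_pos: [0.5967, -0.2789, 0.0146]
tool_rot: [0.409, 0.912, -0.002, -0.002]
ft_force: [-1.1, -0.2, -0.0]
grip_width: 0.06
```

Emit:
{"method": "jog_arm", "body": {"deltas": [[[0,0,-20,0,0,0,60],[0,0,-30,0,0,0,60],[0,0,-30,0,0,0,60],[0,0,-20,0,0,0,60]]]}}

```text
clock: 5.55
eef_pos: [0.5945, -0.2789, 0.1175]
tool_rot: [0.411, 0.912, -0.002, -0.004]
ft_force: [-0.0, -0.1, -0.9]
grip_width: 0.0603
```

```bash
python3 plan.py .45 -.1165 .12 2.3145 8 60
```

```text
at [ 0.5945 -0.2789  0.1175] yaw 2.2954 tilt [-0.0092  0.0008] t 5.55 F [-0.  -0.1 -0.9] w 0.0603
[27.2, -0.1, -0.1, -0.37, -0.38, -0.14, 60.0]
[27.2, -0.0, -0.3, 0.0, 0.0, -0.14, 60.0]
[27.2, 0.1, -0.3, 0.0, 0.0, -0.14, 60.0]
[27.2, 0.1, -0.3, 0.0, 0.0, -0.14, 60.0]
[27.2, 0.2, -0.3, 0.0, 0.0, -0.14, 60.0]
[27.2, 0.3, -0.3, 0.0, 0.0, -0.14, 60.0]
[27.2, 0.3, -0.3, 0.0, 0.0, -0.14, 60.0]
[27.2, 0.4, -0.3, 0.0, 0.0, -0.14, 60.0]
```

Emit:
{"method": "jog_arm", "body": {"deltas": [[[30,0,0,-0.3,-0.3,0,60],[45,0,0,0,0,0,60],[45,0,0,0,0,0,60],[45,0,0,0,0,0,60],[30,0,0,0,0,-0.5,60]]]}}

```text
clock: 6.05
eef_pos: [0.4684, -0.1347, 0.1253]
tool_rot: [0.41, 0.912, 0.0, 0.01]
ft_force: [-0.8, -0.0, 0.6]
grip_width: 0.06
```

Emit:
{"method": "jog_arm", "body": {"deltas": [[[0,0,0,0,0,0,60]]]}}

```text
clock: 6.15
eef_pos: [0.4651, -0.1323, 0.126]
tool_rot: [0.409, 0.912, 0.0, 0.009]
ft_force: [0.4, -1.4, 0.0]
grip_width: 0.0603
```

```bash
python3 - <<'E'
from h import *
o,im=save('wrist','w5.png')
_,it=save('top','top5.png')
v=cv2.resize(it[150:290,260:440],(540,420)); cv2.imwrite('pics/v5.png',cv2.resize(np.hstack([im,v]),None,fx=.72,fy=.72)[:,:,::-1])
for n,b,c in [('ye',(360,165,410,225),((20,120,80),(35,255,255)))]:
    print(n,blob(it,b,*c)[:2])
E
python3 plan.py .45 -.1165 .12 2.3145 1 60
```

```text
at [ 0.4686 -0.1346  0.1266] yaw 2.2964 tilt [ 0.0208 -0.0087] t 6.25 F [ 0.8  0.2 -0.8] w 0.0603
[26.0, -2.0, 6.1, 0.55, 1.17, -1.03, 60.0]Traceback (most recent call last):
  File "<stdin>", line 6, in <module>
  File "h.py", line 19, in blob
    m=cv2.inRange(h,lo,hi); n,l,s,c=cv2.connectedComponentsWithStats(m); k=1+s[1:,4].argmax()
                                                                             ~~~~~~~~~~~~~~^^
ValueError: attempt to get argmax of an empty sequence
```

View pics/v5.png

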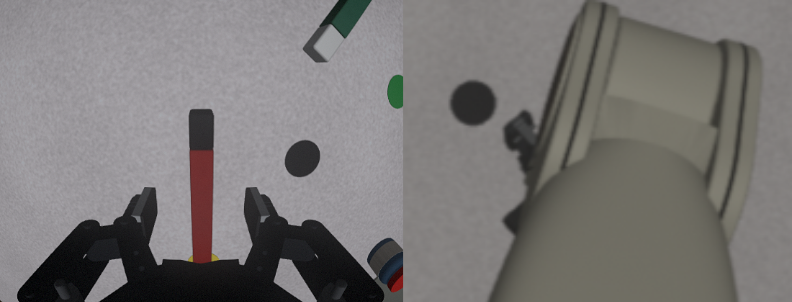

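The wrist picture (left half) shows the black cap near full-size pixel (279,181), with the black spot to its right and the green rail clear of everything. I'll locate the cap from the red/black joint.

```bash
cat > redcap.py <<'E'
from h import *
def red(im): # rows -> mid column of the red part
    h=cv2.cvtColor(im,cv2.COLOR_RGB2HSV); return ((h[:,:,1]>110)&((h[:,:,0]<10)|(h[:,:,0]>170))&(h[:,:,2]>50)).astype(np.uint8)
o,im=save('wrist','w6.png'); m=red(im); n,l,s,c=cv2.connectedComponentsWithStats(m[:340]); cx=[abs(c[k][0]-278)+(1e4 if s[k,4]<1500 else 0) for k in range(1,n)]; k=1+int(np.argmin(cx))
rows=np.arange(s[k,1],s[k,1]+s[k,3]); mid=lambda r:(np.flatnonzero(l[r]==k).mean(),r)
a=onz('wrist',(mid(rows[3])[0],rows[0]),.032,o); b=onz('wrist',mid(rows[-20]),.032,o); d=(a-b)[:2]; d/=np.hypot(*d)
print('rows',rows[0],rows[-1],mid(rows[3]),'joint',a.round(4),'dir',np.arctan2(d[1],d[0]).round(4),'black',(a[:2]+.02*d).round(4),'yellow',(a[:2]-.2*d).round(4))
M=R.from_quat(o['tool_rot']).as_matrix(); print('tcp',np.round(o['eef_pos'],4),'yaw',np.arctan2(M[1,0],M[0,0]).round(4))
E
python3 redcap.py; python3 redcap.py
```

```text
rows 203 339 (np.float64(277.5), np.int64(206)) joint [ 0.4652 -0.1322  0.032 ] dir 2.3079 black [ 0.4518 -0.1174] yellow [ 0.5997 -0.2803]
tcp [ 0.4686 -0.1346  0.1266] yaw 2.2964
rows 201 339 (np.float64(277.5), np.int64(204)) joint [ 0.465  -0.1317  0.032 ] dir 2.3071 black [ 0.4516 -0.1169] yellow [ 0.5993 -0.2799]
tcp [ 0.4694 -0.1352  0.1265] yaw 2.2958
```

Emit:
{"method": "jog_arm", "body": {"deltas": [[[12,-1,20,0.5,1,-0.5,60],[10,-1,25,0,0,0,60],[0,0,25,0,0,0,60],[0,0,20,0,0,0,60],[0,0,12,0,0,0,60]]]}}

```text
clock: 6.85
eef_pos: [0.4642, -0.127, 0.0238]
tool_rot: [0.41, 0.912, 0.001, 0.008]
ft_force: [0.1, 0.0, -0.2]
grip_width: 0.0599
```

```bash
python3 plan.py .4515 -.117 .005 2.3075 1 60
```

```text
at [ 0.4642 -0.127   0.0238] yaw 2.2972 tilt [ 0.0157 -0.0058] t 6.85 F [ 0.1  0.  -0.2] w 0.0599
[16.1, -3.0, 18.6, 0.45, 0.85, -0.58, 60.0]
```

Emit:
{"method": "jog_arm", "body": {"deltas": [[[8,-1.5,3,0.5,1,-0.6,60],[7,-1,4,0,0,0,60],[3,0,4,0,0,0,60],[0,0,3,0,0,0,60],[0,0,0,0,0,0,60]]]}}

```text
clock: 7.35
eef_pos: [0.4512, -0.1166, 0.0079]
tool_rot: [0.406, 0.914, -0.0, -0.002]
ft_force: [0.3, -0.2, 0.3]
grip_width: 0.06
```

```bash
python3 plan.py .4515 -.117 .005 2.3075 1 60
```

```text
at [ 0.4512 -0.1166  0.0079] yaw 2.3052 tilt [-0.0045  0.002 ] t 7.35 F [ 0.3 -0.2  0.3] w 0.06
[-0.5, -0.1, 2.9, -0.12, -0.26, -0.13, 60.0]
```

Emit:
{"method": "jog_arm", "body": {"deltas": [[[0,0,2.5,-0.1,-0.2,0,60],[0,0,0,0,0,0,15],[0,0,0,0,0,0,15],[0,0,0,0,0,0,15],[0,0,0,0,0,0,15]]]}}

```text
clock: 7.85
eef_pos: [0.4527, -0.1168, 0.0068]
tool_rot: [0.406, 0.914, 0.0, 0.001]
ft_force: [0.5, 0.0, -2.0]
grip_width: 0.025
```

Emit:
{"method": "jog_arm", "body": {"deltas": [[[0,0,0,0,0,0,15],[0,0,0,0,0,0,15]]]}}

```text
clock: 8.05
eef_pos: [0.4527, -0.1168, 0.0067]
tool_rot: [0.406, 0.914, 0.0, 0.001]
ft_force: [-0.2, 0.0, 0.7]
grip_width: 0.0252
```

```bash
python3 plan.py .4515 -.117 .005 2.3075 1 15
python3 - <<'E'
from h import *
o=get_obs(); P=o['eef_pos'][:2]; Yc=np.array([.600,-.2795]); M=R.from_quat(o['tool_rot']).as_matrix(); y=np.arctan2(M[1,0],M[0,0])
v=P-Yc; t=np.arctan2(v[1],v[0]); S=np.array([.5784,-.0595])
t1=np.arctan2(*(S-Yc)[::-1]); dth=t1-t; g=Yc+np.hypot(*v)*np.array([np.cos(t1),np.sin(t1)])
print('L',np.hypot(*v),'off',y-t,'dth',dth,'goal',g,y+dth)
E
```

```text
at [ 0.4527 -0.1168  0.0067] yaw 2.3056 tilt [ 0.003  -0.0004] t 8.05 F [-0.2  0.   0.7] w 0.0252
[0.7, -1.0, 1.7, 0.11, 0.13, -0.11, 15.0]
L 0.21942095288211777 off -0.0009097275637808266 dth -0.6378923842632416 goal [ 0.57855994 -0.06112903] 1.6677547495267482
```

```bash
python3 plan.py .5786 -.061 .0067 1.668 12 15 .6 -.2795 | head -6
```

```text
at [ 0.4527 -0.1168  0.0067] yaw 2.3056 tilt [ 0.003  -0.0004] t 8.05 F [-0.2  0.   0.7] w 0.0252
[-0.3, 11.7, 0.0, 0.12, 0.13, 3.04, 15.0]
[-0.3, 11.7, 0.0, 0.0, 0.0, 3.04, 15.0]
[-0.3, 11.7, 0.0, 0.0, 0.0, 3.04, 15.0]
[-0.3, 11.7, 0.0, 0.0, 0.0, 3.04, 15.0]
[-0.3, 11.7, 0.0, 0.0, 0.0, 3.04, 15.0]
```

Emit:
{"method": "jog_arm", "body": {"deltas": [[[-0.3,11.5,0,0,0,2.8,15],[-0.3,11.7,0,0,0,3,15],[-0.3,11.7,0,0,0,3,15],[-0.3,11.7,0,0,0,3,15]]]}}

```text
clock: 8.45
eef_pos: [0.4876, -0.0907, 0.0068]
tool_rot: [0.503, 0.864, -0.002, -0.0]
ft_force: [-2.3, -1.2, 2.3]
grip_width: 0.0246
```

```bash
cat > chk2.py <<'E'
from h import *
o=get_obs();P=o['eef_pos'][:2];M=R.from_quat(o['tool_rot']).as_matrix();y=np.arctan2(M[1,0],M[0,0])
print('yellow est',(P-.2194*np.array([np.cos(y+.0009),np.sin(y+.0009)])).round(4),'want .600 -.2795')
E
python3 chk2.py; python3 plan.py .5786 -.061 .0067 1.668 8 15 .6 -.2795 | head -4
```

```text
yellow est [ 0.5961 -0.2814] want .600 -.2795
at [ 0.4876 -0.0907  0.0068] yaw 2.0872 tilt [-0.0029 -0.0036] t 8.45 F [-2.3 -1.2  2.3] w 0.0246
[-0.1, 12.1, -0.0, -0.25, 0.1, 3.0, 15.0]
[-0.1, 12.1, 0.0, 0.0, 0.0, 3.0, 15.0]
[-0.2, 12.1, 0.0, 0.0, 0.0, 3.0, 15.0]
```

Rotation leads slightly, so I'll trim it.

Emit:
{"method": "jog_arm", "body": {"deltas": [[[0,12.5,0,-0.2,0.1,2.2,15],[-0.2,12.1,0,0,0,3,15],[-0.2,12.1,0,0,0,3,15],[-0.2,12.1,0,0,0,3,15]]]}}

```text
clock: 8.85
eef_pos: [0.5294, -0.071, 0.0068]
tool_rot: [0.59, 0.808, -0.004, -0.002]
ft_force: [-3.2, -0.2, 2.7]
grip_width: 0.0251
```

```bash
python3 chk2.py; python3 plan.py .5786 -.061 .0067 1.668 4 15 .6 -.2795
```

```text
yellow est [ 0.5964 -0.2799] want .600 -.2795
at [ 0.5294 -0.071   0.0068] yaw 1.8804 tilt [-0.0082 -0.0042] t 8.85 F [-3.2 -0.2  2.7] w 0.0251
[-0.3, 12.6, -0.1, -0.52, 0.1, 3.04, 15.0]
[-0.3, 12.6, 0.0, 0.0, 0.0, 3.04, 15.0]
[-0.4, 12.6, 0.0, 0.0, 0.0, 3.04, 15.0]
[-0.4, 12.6, 0.0, 0.0, 0.0, 3.04, 15.0]
```

Emit:
{"method": "jog_arm", "body": {"deltas": [[[-0.3,12.6,0,-0.5,0.1,2.3,15],[-0.3,12.6,0,0,0,2.9,15],[-0.3,12.6,0,0,0,2.9,15],[-0.4,11.5,0,0,0,2.7,15],[0,0,0,0,0,0,15]]]}}

```text
clock: 9.35
eef_pos: [0.5757, -0.0608, 0.0068]
tool_rot: [0.667, 0.745, -0.004, -0.002]
ft_force: [0.9, -0.8, 2.2]
grip_width: 0.0252
```

```bash
python3 chk2.py; python3 plan.py .5786 -.061 .0067 1.668 1 15 .6 -.2795
python3 - <<'E'
from h import *
o,im=save('top','top7.png'); v=im[140:280,240:440]; cv2.imwrite('pics/v7.png',cv2.resize(v,None,fx=4,fy=4)[:,:,::-1])
E
```

```text
yellow est [ 0.6002 -0.2788] want .600 -.2795
at [ 0.5757 -0.0608  0.0068] yaw 1.6816 tilt [-0.008  -0.0023] t 9.35 F [ 0.9 -0.8  2.2] w 0.0252
[-0.5, 2.9, 0.1, -0.47, 0.09, 0.78, 15.0]
```

View pics/v7.png

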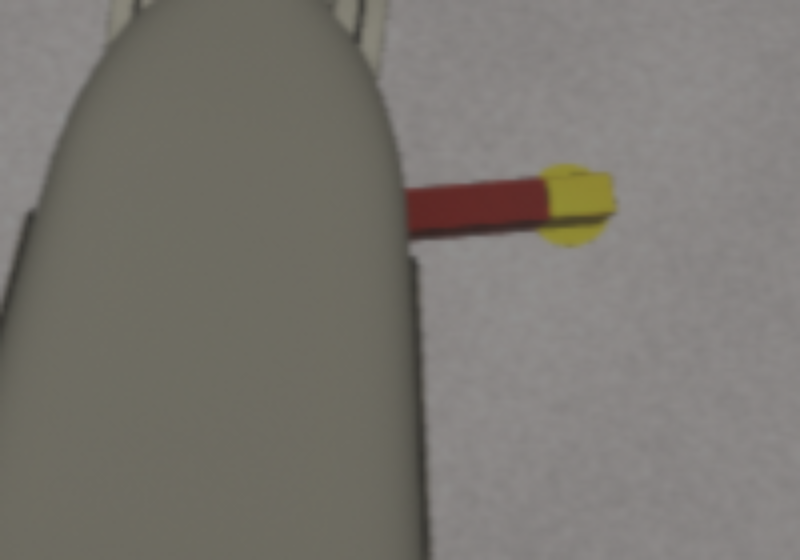

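The yellow cap (crop 580,195) sits over its spot. One small trim on the black end, then I release.

Emit:
{"method": "jog_arm", "body": {"deltas": [[[-0.3,3,0,-0.4,0,0.7,15],[0,0,0,0,0,0,15],[0,0,0,0,0,0,60],[0,0,0,0,0,0,60],[0,0,0,0,0,0,60]]]}}

```text
clock: 9.9
eef_pos: [0.5764, -0.061, 0.0066]
tool_rot: [0.671, 0.742, -0.001, -0.0]
ft_force: [-0.9, -0.5, -0.4]
grip_width: 0.06
```

Emit:
{"method": "jog_arm", "body": {"deltas": [[[0,0,0,0,0,0,60],[0,0,-10,0,0,0,60],[0,0,-25,0,0,0,60],[0,0,-35,0,0,0,60],[0,0,-40,0,0,0,60]]]}}

```text
clock: 10.4
eef_pos: [0.5711, -0.0605, 0.1143]
tool_rot: [0.671, 0.742, -0.006, -0.007]
ft_force: [0.5, 0.2, 0.0]
grip_width: 0.0603
```

```bash
python3 plan.py .35 .02 .2 1.668 5 60; python3 plan.py .3 .0 .2 1.668 1 60 | head -1
```

```text
at [ 0.5711 -0.0605  0.1143] yaw 1.6709 tilt [-0.0179  0.0002] t 10.4 F [0.5 0.2 0. ] w 0.0603
[20.5, -42.7, -16.3, -1.02, -0.12, 0.03, 60.0]
[20.4, -42.4, -17.1, 0.0, 0.0, 0.03, 60.0]
[20.4, -42.4, -17.1, 0.0, 0.0, 0.03, 60.0]
[20.4, -42.4, -17.1, 0.0, 0.0, 0.03, 60.0]
[20.3, -42.4, -17.1, 0.0, 0.0, 0.03, 60.0]
at [ 0.5711 -0.0605  0.1143] yaw 1.6709 tilt [-0.0179  0.0002] t 10.4 F [0.5 0.2 0. ] w 0.0603
```

Emit:
{"method": "jog_arm", "body": {"deltas": [[[0,-15,-30,-1,0,0,60],[15,-42,-15,0,0,0,60],[20,-42,-10,0,0,0,60],[20,-42,-10,0,0,0,60],[20,-42,-10,0,0,0,60]]]}}

```text
clock: 10.9
eef_pos: [0.386, -0.0047, 0.1995]
tool_rot: [0.672, 0.741, 0.008, 0.008]
ft_force: [-0.0, 0.3, 1.5]
grip_width: 0.0602
```

Emit:
{"method": "jog_arm", "body": {"deltas": [[[20,-40,0,0,0,0,60],[0,0,0,0,0,0,60],[0,0,0,0,0,0,60]]]}}

```text
clock: 11.2
eef_pos: [0.3375, 0.0129, 0.2017]
tool_rot: [0.671, 0.741, 0.01, 0.01]
ft_force: [1.4, -0.3, 1.4]
grip_width: 0.06
```

Run:
```python
from h import *
o,im=save('top','top8.png'); v=im[140:280,240:440]; _,s=save('side','side8.png')
cv2.imwrite('pics/v8.png',np.vstack([cv2.resize(v,(430,300)),cv2.resize(s,(430,300))])[:,:,::-1])
Y=((20,120,80),(35,255,255)); K=((0,0,0),(180,255,60))
h=cv2.cvtColor(im,cv2.COLOR_RGB2HSV); m=((h[:,:,1]>110)&((h[:,:,0]<10)|(h[:,:,0]>170))).astype(np.uint8); m[:,:280]=0; m[:150]=0; m[:,420:]=0
n,l,st,c=cv2.connectedComponentsWithStats(m); k=1+st[1:,4].argmax(); 
(rc,rs,ra)=cv2.minAreaRect(np.argwhere(l==k)[:,::-1].astype(np.float32)); q=cv2.boxPoints((rc,rs,ra)); W=np.array([onz('top',p,.032) for p in q]); 
e=W[1]-W[0],W[2]-W[1]; d=max(e,key=np.linalg.norm)[:2]; print('size',np.linalg.norm(e,axis=1)); d/=np.hypot(*d); d*=-np.sign(d[1]); C=onz('top',c[k],.032)[:2]
print('yellow',C+.11*d,'spot .6005 -.2787; black',C-.11*d,'spot .5784 -.0595')
```

```text
size [0.17904218 0.02455995]
yellow [ 0.59698401 -0.27801294] spot .6005 -.2787; black [ 0.57438114 -0.05917714] spot .5784 -.0595
```

View pics/v8.png

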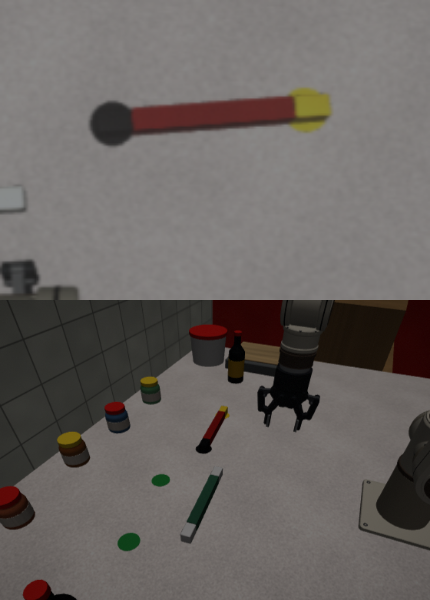

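```bash
python3 -c "
from h import *
a,b=[cv2.imread(f'pics/top{i}.png')[220:250,135:225].astype(float) for i in (1,8)]; print('green diff',abs(a-b).mean())
print(get_obs()['clock'],job_done())"
```

```text
green diff 2.2709876543209875
the job is handed in; nothing more can be done
11.3 None
```

The red rail is one step closer to the jars, and the job was handed in at 11.3 s of the 56 s allowed. I gripped the yellow cap and slid it round onto the yellow spot with the black end as pivot. Then I re-gripped the black cap and slid it round onto the black spot with the yellow end as pivot. I never lifted the rail, so both ends stayed on the counter.

- **Final position:** The last top view, with the gripper open and the arm clear, puts the yellow cap centre about 3.5 mm from its spot and the black cap centre about 4 mm from its spot. Both are short towards the robot, and I left that uncorrected. The side view shows the rail lying on the counter with each end over its own colour.
- **Pivot drift:** The pivots moved slightly during the swings. The black end read about 4 mm off partway through the first swing but was back within 1 mm at its end. The yellow end strayed about 4 mm by my estimate from the gripper's pose in the second swing, and was back within 1 mm before the last small trim.
- **Green rail:** It was not touched. The before and after pictures of most of it match to within about 2 grey levels.
- **Forces:** Readings at the end of each move stayed under about 5 N.

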